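# Cover the open watch movements for the night

### The arm

A 7-joint arm with a two-finger parallel gripper is mounted at the origin on the work surface. World frame = base frame: x ahead of the robot, y to its left, z up, the work surface at z = 0. Lengths are in m, angles in rad, forces in N, time in s.
With the tool pointing down it reaches from about 0.425 to 0.925 m from the base axis. Payload 6.8 kg.
Tool frame: the origin (TCP) lies on the centre line of the jaws, within the pads' length; the fingertips stand 25 mm ahead of it and the grasp point (between the pads) lies 6 mm ahead of it; z points along the fingers, y is the line along which they close (so a half turn about z gives the same grasp; the last joint's range is limited). The gripper opens to 85 mm and grips with 20 to 120 N. Pads are 22 mm wide; open, the fingers measure 114 mm over their backs; the gripper's body (76 mm by 85 mm) begins 54 mm behind the grasp point. The pads swing forward as they close: fully open they stand 13 mm farther back than shut.
Start: joints at [-1.224, 0.477, 0.022, 1.555, -0.011, 1.109, -0.083], TCP at [0.297, 0.606, 0.256] pointing down, gripper open.
Joint ranges: [-2.96, 2.96], [-0.34, 2.1], [-1.41, 1.46], [0.24, 2.44], [-1.37, 4.51], [0.17, 1.92], [-2.96, 2.96]. Speed limits (rad/s): [2.39, 2.39, 3.14, 3.14, 3.14, 3.14, 3.14].

### API

Orientations are given as a rotation vector (axis times angle).
In Python, from bench import status, imaging, workorder gives the robot as it stands.
- The arm moves only by the tool send_rows, never from a script. Its argument "steps" is a list of rows, each an object of numbers: "dx", "dy", "dz": the shift along the tool's x, y, z in cm; "yaw": the turn about the tool's z in degrees; "gripper": the opening, from 0 (shut) to 1 (fully open). A call has 1 to 5 rows; each row is the pose to reach, as a shift and turn from the pose commanded when the call began, along the tool's axes at that moment; what a row does not reach only later rows make up. A row lasts 1/8 s, in which the tool goes at most 62.5 mm and 10.7 degrees, less where a joint would pass 70% of its speed; a pose out of reach is approached as far as the arm can. A call with a gripper value outside its range is refused whole. The fingers move at their own pace and stop on an object; "force" is the grip in N (left out, the last holds). Time passes only in rows, so rows that repeat a pose let the fingers close. It gives the time, the measured TCP pose, the force, the opening and the grip force at its end, in the units of the state.
- status.get_obs(): the state, without advancing time (a new reading comes with each control period).
- imaging.grab_frame(name): name is "side" or "top"; returns a dict with "color" (384x512x3 uint8, red, green, blue), "depth" (384x512 float32, m along the optical axis (not along the pixel's ray), 0 where there is no reading), "K" (3x3 intrinsics, pixels), "k1" (the pictures are not rectified: a ray, as slopes to the right and down, at radius r is drawn at 1 + k1 r^2 times it, then the intrinsics apply), "R" (3x3) and "t" (3): a world point X has camera coordinates R X + t. Camera axes: x right, y down, z forward; pixel columns grow to the right and rows downward; lengths in m; the calibration is good to about 2 mm. A picture is of the moment at which its call begins.
- workorder.hand_in(): hands the job in; it is judged then, once.
The state is a dict: "clock": time; "joints": joint angles; "qvel": joint speeds; "tau": joint torques, N m; "tcp_pos": TCP position; "orientation": TCP orientation; "contact_force": force on the tool from outside, world axes, zero at the start; "moment": the same for the moment, N m; "grip_width": finger opening in m; "gripper_force": force on a finger pad.
Only numpy, scipy, OpenCV 4.12 (cv2) and the standard library are available. Lean on these libraries where they do the work, as an engineer would, in place of code of your own. Each camera call takes 0.05 s, during which the arm holds its last target. There are 200 camera calls.

### The job

Put the white dust covers over the open watch movements: each of the three round movements gets the round cover of its own size (smallest on smallest, middle on middle, largest on largest), and the oblong movement gets the oblong cover, turned the same way as the movement. Carry each cover by its knob and set it down gently, its rim flat on the bench mat all round, without dropping it or shoving the movements about. Leave the oil stand and the staking block where they are.

Things in the scene. Friction and masses are not known exactly. Their poses are not given: they have to be found in the camera images.
- cover_small: The smallest round cover: a white plastic dust cover, a round cap open underneath, 51 mm outside and 46 mm inside diameter. Its walls and top are 2.5 to 3 mm thick; the flat top is 32 mm above its rim, and an upright black round knob 16 mm across stands 26 mm above that. Origin: centre of the open underside (its rim, on the mat); z up. Lift it by the knob.
- cover_medium: The middle round cover: a white plastic dust cover, a round cap open underneath, 65 mm outside and 60 mm inside diameter. Its walls and top are 2.5 to 3 mm thick; the flat top is 36 mm above its rim, and an upright black round knob 16 mm across stands 26 mm above that. Origin: centre of the open underside (its rim, on the mat); z up. Lift it by the knob.
- cover_large: The largest round cover: a white plastic dust cover, a round cap open underneath, 83 mm outside and 78 mm inside diameter. Its walls and top are 2.5 to 3 mm thick; the flat top is 42 mm above its rim, and an upright black round knob 16 mm across stands 26 mm above that. Origin: centre of the open underside (its rim, on the mat); z up. Lift it by the knob.
- cover_oblong: The oblong dust cover: a white plastic rectangular cap open underneath, 63 mm (its x) by 49 mm (its y) outside, walls and top 2.5 mm thick, flat top 34 mm above its rim; on it a black upright bar handle 40 mm long (along x), 12 mm wide (along y) and 26 mm high. Origin: centre of the open underside; z up.
- movement_small: The smallest round movement: an open watch movement (steel plate, brass wheels) in a round grey holder 26 mm across and 13 mm high with its wheels, loose on the mat. Origin: centre of its underside; z up.
- movement_medium: The middle round movement: an open watch movement (steel plate, brass wheels) in a round grey holder 40 mm across and 15 mm high with its wheels, loose on the mat. Origin: centre of its underside; z up.
- movement_large: The largest round movement, of a pocket watch: an open watch movement (steel plate, brass wheels) in a round grey holder 58 mm across and 18 mm high with its wheels, loose on the mat. Origin: centre of its underside; z up.
- movement_oblong: The oblong movement: an open rectangular watch movement in a grey holder 38 mm long (its x), 24 mm wide (its y) and 15 mm high with its wheels, loose on the mat. Origin: centre of its underside; z up.
- oil_stand: Oil stand, to be left alone: a dark steel disc 60 mm across with four small glass cups on it, 18 mm high in all, loose. Origin: centre of its underside. (A fixed black eyeglass, 38 mm across and 30 mm high, stands among the things too; the covers, up to 68 mm with their knobs, are the tallest there.)
- stake_block: Staking block, to be left alone: a dark steel hexagonal block 52 mm across its flats, 28 mm high, with a ring of holes in its top, loose. Origin: centre of its underside. All stands on a green mat whose top is at z = 0.003 m.
There are look-alikes about, which are no part of the job. Leave any blue or purple look-alike of the movement_medium alone. What is shaped like the cover_medium but yellow is not meant.

How it is judged:
By the outcome, as a careful person would: the job done as asked, in the order asked, and still so for the second after the job is handed in, with the robot touching nothing.
It also fails if it takes over 109 s, if anything falls off the work surface, if the arm or the gripper's body presses on something with over 40 N, if the wrist force passes 120 N, or if a joint passes its speed limit or range.

## Working session

There is one attempt and no reset: what is moved stays moved. The work goes in short steps, Python scripts to look and compute and a tool call to move; the robot and the scene stay as the last step left them, time stands still between calls to the robot, and variables do not carry over. Pictures are saved under pics/ and viewed, at most 14 in all, crops included, and the job is handed in when it is done.

Besides the shell and the picture viewer there is one more tool, called by a JSON object that holds its "api" and its "payload". send_rows: Moves the arm, as the interface text tells. Its arguments: {"type":"object","properties":{"steps":{"type":"array"},"force":{"type":"number"}},"required":["steps"]}

```bash
mkdir -p pics; cat > h.py <<'E'
import numpy as np, cv2, sys
from bench import status, imaging
def save(name, fn):
    f=imaging.grab_frame(name); np.savez(fn,**f)
    cv2.imwrite(f'pics/{fn}.png',cv2.cvtColor(f['color'],cv2.COLOR_RGB2BGR)); return f
def world(f,u,v,z=None):
    """pixel -> world, by depth (z None) or by plane height z"""
    K=f['K'];p=cv2.undistortPoints(np.array([[[u,v]]],float),K,np.array([float(f['k1']),0,0,0]))[0,0]
    d=np.array([p[0],p[1],1.]);R=f['R'];c=-R.T@f['t'];w=R.T@d
    s=f['depth'][int(round(v)),int(round(u))] if z is None else (z-c[2])/w[2]
    return c+s*w
def cloud(f):
    h,w=f['depth'].shape;v,u=np.mgrid[:h,:w]
    p=cv2.undistortPoints(np.stack([u,v],-1).reshape(-1,1,2).astype(float),f['K'],np.array([float(f['k1']),0,0,0])).reshape(h,w,2)
    X=np.dstack([p,np.ones((h,w))])*f['depth'][...,None]
    return (X-f['t'])@f['R']
E
python3 - <<'E'
from h import *
for n in('top','side'):
    f=save(n,n+'0'); print(n,f['K'].ravel(),f['k1'],-f['R'].T@f['t'],f['R'][2])
    cv2.imwrite(f'pics/{n}0b.png',cv2.resize(cv2.cvtColor(f['color'],cv2.COLOR_RGB2BGR),(800,600),interpolation=cv2.INTER_CUBIC))
print(status.get_obs())
E
```

```text
top [495.30841023   0.         261.44187685   0.         495.30841023
 194.59996651   0.           0.           1.        ] -0.2033246069702121 [0.32134178 0.00925252 1.10876689] [ 0.18886792  0.00658593 -0.98198041]
side [368.06605588   0.         260.03280484   0.         368.06605588
 189.93529431   0.           0.           1.        ] -0.09169229315388316 [0.09463016 0.4977268  0.49924827] [ 0.56985683 -0.61197616 -0.5484053 ]
{'clock': 0.1, 'joints': array([-1.22407712,  0.47770794,  0.02234487,  1.55630454, -0.01148918,
        1.10932447, -0.08308329]), 'qvel': array([ 0.00080787, -0.0023193 ,  0.00131689, -0.00274353,  0.00076021,
       -0.00075403,  0.00147905]), 'tau': array([ 3.85170497e-03, -5.97756708e+01,  1.61342919e+00, -2.81954205e+01,
        1.27842525e-02,  5.05714313e-03,  1.34475710e-05]), 'tcp_pos': array([0.29632778, 0.60594721, 0.25544961]), 'orientation': array([-7.08170961e-01, -3.06048846e+00,  2.51033579e-03]), 'contact_force': array([0.06191616, 0.47750492, 0.74449097]), 'moment': array([-0.01972229, -0.00544462,  0.00672161]), 'gripper_force': 0.0, 'grip_width': 0.08529221220884128}
```

View pics/top0b.png

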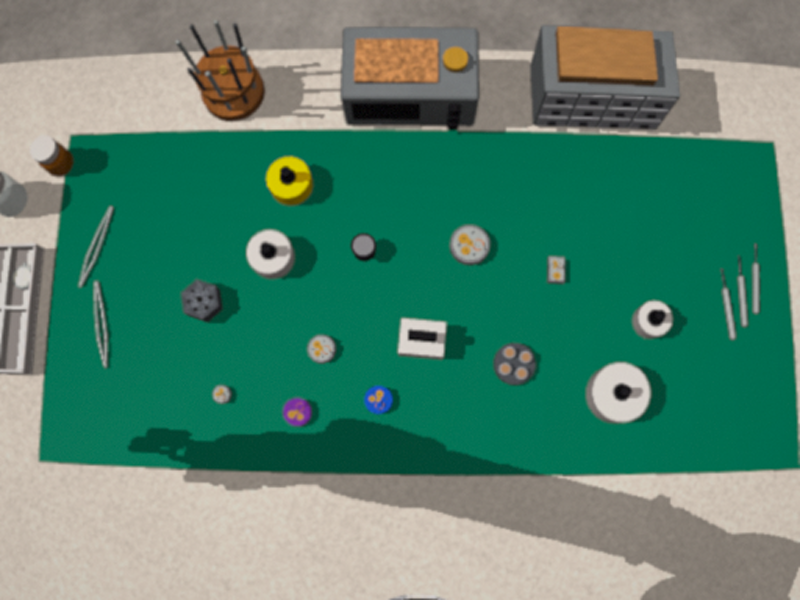

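View pics/side0b.png

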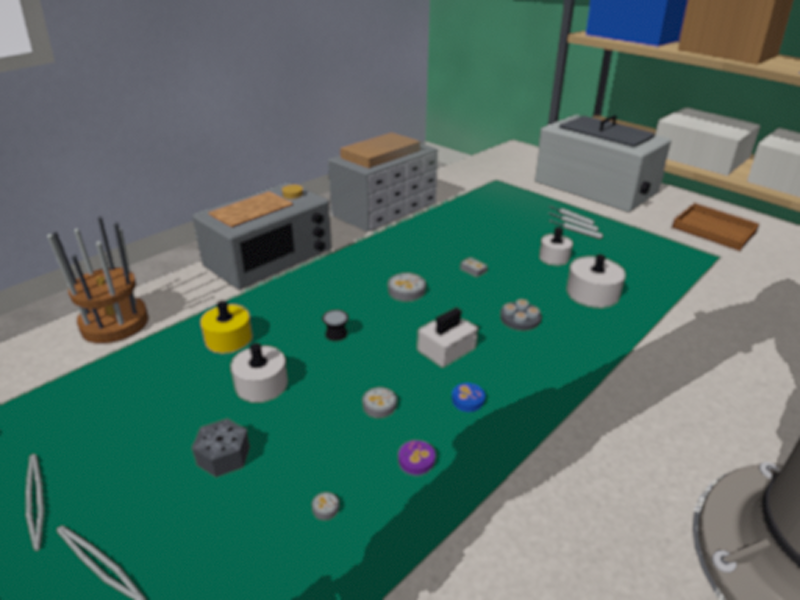

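The top picture (800×600 px) shows these candidates:
- **Round white covers:** small (655,319), medium (270,254), large (619,393). The yellow look-alike of the medium cover is at (289,180), so I leave it.
- **Oblong cover:** (422,338).
- **Grey movements:** small (222,394), medium (321,349), large (470,245), oblong (557,269). The purple (297,411) and blue (378,400) look-alikes are left alone.
- **Other things to leave:** oil stand (515,364), staking block (201,300), eyeglass (363,247).

Next I measure positions in both cameras.

```bash
cat > m.py <<'E'
from h import *
def blobs(f,tag,zmin=.010):
    P=cloud(f);g=f['color'].astype(int)
    ok=(f['depth']>0)&(P[...,2]>zmin)&(P[...,2]<.09)&(P[...,0]>.3)&(P[...,0]<.95)&(abs(P[...,1])<.7)
    n,L,S,C=cv2.connectedComponentsWithStats(ok.astype(np.uint8),connectivity=4)
    for i in range(1,n):
        if S[i,4]<25: continue
        m=L==i;z=P[m][:,2];top=np.percentile(z,95)
        X=P[m];r=cv2.minAreaRect((X[:,:2]*1000).astype(np.float32))
        print(tag,'px(512)',C[i].round(0),'n',S[i,4],'ztop %.3f zmed %.3f'%(top,np.median(z)),'rect c',np.round(r[0],1),'sz',np.round(r[1],1),'a %.0f'%r[2],'col',np.median(g[m],axis=0))
        if top>.03:
            k=m&(P[...,2]>top-.012 if top>.05 else m)&(g.sum(-1)<200)
            k=m&(g.sum(-1)<170)&(P[...,2]>.045)
            if k.sum()>5: 
                q=cv2.minAreaRect((P[k][:,:2]*1000).astype(np.float32));print('    knob c',np.round(q[0],1),'sz',np.round(q[1],1),'a %.0f'%q[2],'z %.3f'%np.percentile(P[k][:,2],90))
E
python3 - <<'E'
from m import *
for n in('top','side'):
    f=dict(np.load(n+'0.npz')); blobs(f,n)
f=dict(np.load('top0.npz'));im=cv2.cvtColor(f['color'],cv2.COLOR_RGB2BGR)
def crop(cx,cy,w,h): return cv2.resize(im[cy-h//2:cy+h//2,cx-w//2:cx+w//2],None,fx=5,fy=5,interpolation=cv2.INTER_CUBIC)
a=np.vstack([np.hstack([crop(356,172,50,40),crop(270,216,50,40),crop(173,162,50,40)]),np.hstack([crop(396,251,50,40),crop(419,204,50,40),crop(205,223,50,40)]),np.hstack([crop(142,252,50,40),crop(301,156,50,40),crop(330,233,50,40)])])
cv2.imwrite('pics/crops.png',a)
E
```

```text
top px(512) [377.  70.] n 1411 ztop 0.085 zmed 0.053 rect c [ 831.6 -248.4] sz [226.3  97.4] a 62 col [68. 68. 70.]
    knob c [ 815.4 -263.6] sz [181.   11.6] a 90 z 0.068
top px(512) [146.  53.] n 1429 ztop 0.079 zmed 0.069 rect c [872.1 296.6] sz [94.5 97.8] a 81 col [112.  71.  39.]
    knob c [865.6 289.4] sz [75.3 77.5] a 89 z 0.082
top px(512) [262.  72.] n 1255 ztop 0.087 zmed 0.056 rect c [810.6  18.7] sz [199.5  21.4] a 90 col [33. 34. 34.]
    knob c [808.7  17.9] sz [192.5  17.3] a 90 z 0.086
top px(512) [32. 99.] n 473 ztop 0.071 zmed 0.060 rect c [758.3 575.8] sz [46.7 47.2] a 36 col [112.  98.  90.]
    knob c [748.  564.9] sz [ 7.9 30.8] a 45 z 0.049
top px(512) [185. 115.] n 693 ztop 0.061 zmed 0.038 rect c [716.3 197.4] sz [64.7 65. ] a 61 col [197. 185.   0.]
    knob c [714.9 195.3] sz [12.8 12.8] a 75 z 0.066
top px(512) [  6. 124.] n 344 ztop 0.079 zmed 0.046 rect c [694.9 642.3] sz [31.8 57.5] a 72 col [102. 103. 100.]
top px(512) [300. 156.] n 501 ztop 0.022 zmed 0.018 rect c [623.1 -71.6] sz [56.9 56.9] a 19 col [166. 154. 141.]
top px(512) [172. 162.] n 682 
[... 3801 characters left out ...]
060 zmed 0.038 rect c [601.2 222.6] sz [63.1 63.1] a 54 col [153. 148. 147.]
    knob c [602.6 222.2] sz [11.9 15. ] a 53 z 0.065
side px(512) [299. 252.] n 266 ztop 0.018 zmed 0.015 rect c [396.3  61.5] sz [39.  39.8] a 0 col [ 43.  84. 153.]
side px(512) [243. 256.] n 272 ztop 0.018 zmed 0.016 rect c [466.9 143.3] sz [38.4 39.5] a 63 col [145. 141. 132.]
side px(512) [141. 285.] n 909 ztop 0.032 zmed 0.030 rect c [533.9 321.5] sz [53.2 59.6] a 39 col [74. 80. 84.]
side px(512) [266. 291.] n 343 ztop 0.017 zmed 0.015 rect c [375.6 176. ] sz [35.9 39.5] a 44 col [113.  57. 133.]
side px(512) [208. 323.] n 180 ztop 0.016 zmed 0.013 rect c [399.2 287.2] sz [23.6 24.4] a 50 col [143. 140. 131.]
```

View pics/crops.png

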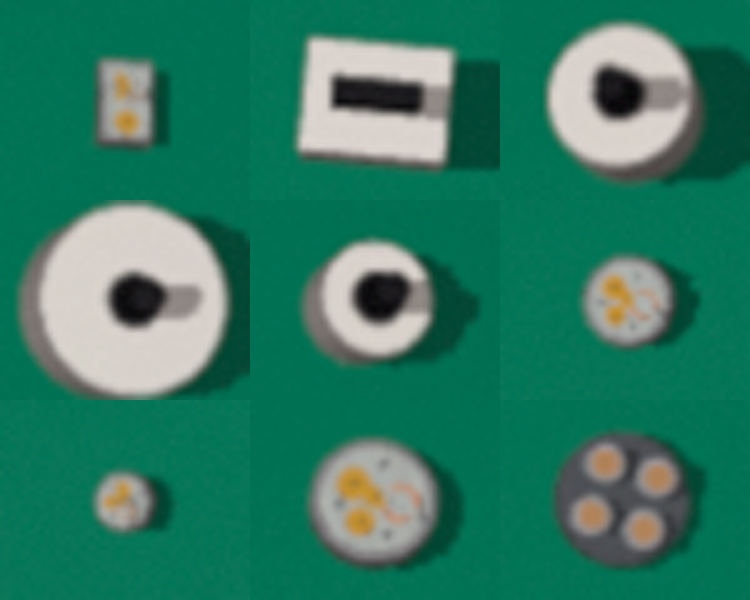

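The crops confirm the choices: oblong movement, oblong, medium, large and small covers, grey medium, small and large movements, then the oil stand. The two cameras agree to about 3 mm, and the sizes and heights match the description.

Averaged positions in mm (x, y):

| Size | Cover | Movement |
|---|---|---|
| Small | 510.7, -335 | 399.4, 285.3 |
| Medium | 602, 220.6 | 466.6, 142.8 |
| Large | 404.5, -279 | 622.5, -70.6 |
| Oblong | 481, -1.3 (long axis about 85.5°) | 587.4, -196.8 (about -4.5°) |

First I turn the tool to line up with the world axes.

{"api": "send_rows", "payload": {"steps": [{"dx": -4.4,"dy": -2.3,"yaw": 10,"gripper": 0.5},{"dx": -8.8,"dy": -4.6,"yaw": 20,"gripper": 0.5},{"dx": -13.2,"dy": -6.9,"yaw": 30,"gripper": 0.5},{"dx": -17.6,"dy": -9.2,"yaw": 40,"gripper": 0.5},{"dx": -22,"dy": -11.4,"yaw": 50,"gripper": 0.5}], "force": 40}}

```text
validation failed for argument at $.st...
```

{"api": "send_rows", "payload": {"steps": [{"yaw": 7},{"yaw": 14},{"yaw": 14}]}}

```text
validation failed for argument at $.st...
```

```bash
cat >> h.py <<'E'
from scipy.spatial.transform import Rotation as Ro
def to(x,y,z,a=None):
    """tool-frame shift in cm, yaw in deg to bring the tool y axis to world angle a"""
    o=status.get_obs();R=Ro.from_rotvec(o['orientation']).as_matrix()
    d=R.T@(np.array([x,y,z])-o['tcp_pos'])*100
    ang=np.degrees(np.arctan2(R[1,1],R[0,1]))
    print('t %.2f'%o['clock'],'tcp',o['tcp_pos'].round(4),'y-ang %.2f'%ang,'zaxis',R[:,2].round(3),'w %.4f'%o['grip_width'],'F',o['contact_force'].round(1))
    print('shift',d.round(2),'yaw',None if a is None else round((ang-a+180)%360-180,2),'q',o['joints'].round(2))
E
python3 -c "
from h import *
to(.5107,-.335,.15,0)"
```

```text
t 0.10 tcp [0.2963 0.6059 0.2554] y-ang 63.94 zaxis [-0.001 -0.002 -1.   ] w 0.0853 F [0.1 0.5 0.7]
shift [-60.59 -75.1   10.67] yaw 63.94 q [-1.22  0.48  0.02  1.56 -0.01  1.11 -0.08]
```

{"api": "send_rows", "payload": {"steps": [{"dx": -4.4,"dy": -2.3,"dz": 0,"yaw": 10,"gripper": 0.5},{"dx": -8.8,"dy": -4.6,"dz": 0,"yaw": 20,"gripper": 0.5},{"dx": -13.2,"dy": -6.9,"dz": 0,"yaw": 30,"gripper": 0.5},{"dx": -17.6,"dy": -9.2,"dz": 0,"yaw": 40,"gripper": 0.5},{"dx": -22,"dy": -11.4,"dz": 0,"yaw": 50,"gripper": 0.5}], "force": 40}}

```text
clock: 0.72
tcp_pos: [0.4447, 0.4057, 0.256]
orientation: [-1.942, -2.469, 0.001]
contact_force: [-0.4, -0.1, 0.3]
grip_width: 0.0427
gripper_force: 0.0
```

{"api": "send_rows", "payload": {"steps": [{"dx": -5,"dy": 0,"dz": 0,"yaw": 7,"gripper": 0.5},{"dx": -10,"dy": 0,"dz": 0,"yaw": 13.7,"gripper": 0.5},{"dx": -15,"dy": 0,"dz": 0,"yaw": 13.7,"gripper": 0.5},{"dx": -20,"dy": 0,"dz": 0,"yaw": 13.7,"gripper": 0.5},{"dx": -25,"dy": 0,"dz": 0,"yaw": 13.7,"gripper": 0.5}]}}

```text
clock: 1.35
tcp_pos: [0.5043, 0.1631, 0.2561]
orientation: [-2.216, -2.226, 0.0]
contact_force: [0.7, -0.5, -0.6]
grip_width: 0.0427
gripper_force: 0.0
```

```bash
python3 -c "
from h import *
to(.5107,-.335,.15,0)"
```

```text
t 1.35 tcp [0.5043 0.1631 0.2561] y-ang 0.26 zaxis [-0. -0. -1.] w 0.0427 F [ 0.7 -0.5 -0.6]
shift [-49.81   0.42  10.62] yaw 0.26 q [-0.78  0.25  0.41  1.92 -0.12  0.99 -0.31]
```

Now the axes are dx = world y, dy = world x, dz = down. I go above the small cover.

{"api": "send_rows", "payload": {"steps": [{"dx": -5,"dy": 0,"dz": 0,"yaw": 0,"gripper": 0.5},{"dx": -10,"dy": 0,"dz": 0,"yaw": 0,"gripper": 0.5},{"dx": -15,"dy": 0,"dz": 0,"yaw": 0,"gripper": 0.5},{"dx": -20,"dy": 0,"dz": 0,"yaw": 0,"gripper": 0.5},{"dx": -25,"dy": 0,"dz": 0,"yaw": 0,"gripper": 0.5}]}}

```text
clock: 1.98
tcp_pos: [0.505, -0.0868, 0.2562]
orientation: [-2.216, -2.226, -0.0]
contact_force: [1.4, 0.4, 0.5]
grip_width: 0.0427
gripper_force: 0.0
```

{"api": "send_rows", "payload": {"steps": [{"dx": -5,"dy": 0.1,"dz": 3,"yaw": 0,"gripper": 0.5},{"dx": -10,"dy": 0.2,"dz": 6,"yaw": 0,"gripper": 0.5},{"dx": -15,"dy": 0.3,"dz": 9,"yaw": 0,"gripper": 0.5},{"dx": -20,"dy": 0.4,"dz": 12,"yaw": 0,"gripper": 0.5},{"dx": -24.8,"dy": 0.4,"dz": 13.6,"yaw": 0,"gripper": 0.5}]}}

```text
clock: 2.6
tcp_pos: [0.5095, -0.3342, 0.1181]
orientation: [-2.215, -2.225, 0.001]
contact_force: [-0.2, 0.5, 1.0]
grip_width: 0.0429
gripper_force: 0.0
```

```bash
python3 - <<'E'
from h import *
to(.5107,-.335,.062,0)
out=[]
for n,c in(('top',(417,200)),('side',(356,150))):
    f=save(n,n+'1');im=cv2.cvtColor(f['color'],cv2.COLOR_RGB2BGR)
    out.append(cv2.resize(im[c[1]-40:c[1]+40,c[0]-40:c[0]+40],(400,400),interpolation=cv2.INTER_CUBIC))
cv2.imwrite('pics/p1.png',np.hstack(out))
E
```

```text
t 2.60 tcp [ 0.5095 -0.3342  0.1181] y-ang 0.26 zaxis [-0.002  0.001 -1.   ] w 0.0429 F [-0.2  0.5  1. ]
shift [-0.09  0.13  5.61] yaw 0.26 q [ 0.11  0.58  0.51  1.86 -0.38  0.81  0.81]
```

View pics/p1.png

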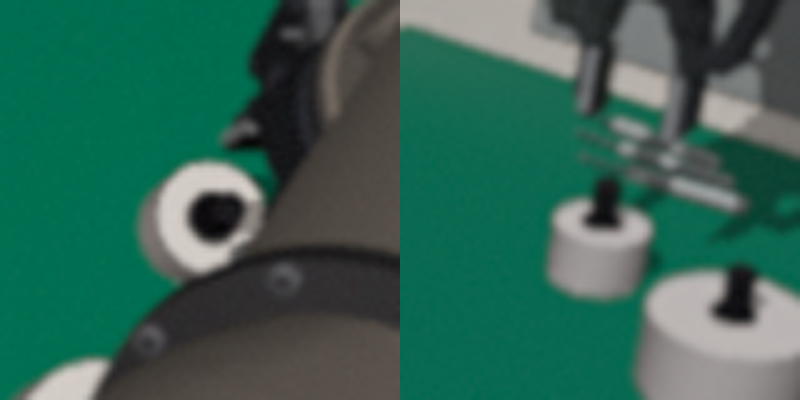

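```bash
python3 - <<'E'
from h import *
f=dict(np.load('side1.npz'))
def pr(X): return cv2.projectPoints(np.array([X],float),cv2.Rodrigues(f['R'])[0],f['t'],f['K'],np.array([float(f['k1']),0,0,0,0]))[0][0,0]
o=status.get_obs();t=o['tcp_pos'];print(t)
for X in(t,t-[0,0,.025],t-[0.021,0,.02],t-[-.021,0,.02],[.5107,-.335,.061]): q=pr(X);print(X,q,((q-[316,110])*5).round())
print(f['depth'][118:135:3,345:390:3].round(2))
E
```

```text
[ 0.5072099  -0.33922318  0.1184672 ]
[ 0.5072099  -0.33922318  0.1184672 ] [363.262876   126.03407407] [236.  80.]
[ 0.5072099  -0.33922318  0.0934672 ] [361.78452721 134.73707752] [229. 124.]
[ 0.4862099  -0.33922318  0.0984672 ] [369.08444881 135.43027872] [265. 127.]
[ 0.5282099  -0.33922318  0.0984672 ] [355.22385666 130.65809712] [196. 103.]
[0.5107, -0.335, 0.061] [357.98207478 145.7855632 ] [210. 179.]
[[1.31 1.32 1.3  0.95 0.96 1.27 1.27 1.25 1.25 0.92 0.92 0.93 0.9  0.9
  0.91]
 [1.29 1.29 1.29 0.96 0.96 1.28 1.27 1.26 1.25 0.92 0.92 0.91 0.9  0.91
  1.21]
 [1.26 1.27 1.27 0.96 0.97 1.27 1.27 1.27 1.26 0.92 0.92 0.91 0.91 1.22
  1.21]
 [1.23 1.24 0.98 0.97 0.98 1.25 1.25 1.25 0.93 0.93 0.93 1.24 1.23 1.22
  1.22]
 [1.22 1.22 1.22 0.97 0.98 1.22 1.22 1.22 0.94 0.94 0.94 1.23 1.23 1.23
  1.22]
 [1.2  1.2  1.2  1.19 1.2  1.2  1.2  1.2  0.94 0.94 0.95 1.21 1.21 1.21
  1.21]]
```

The side view shows the jaws about 30 px (crop) off the knob. They project where the measured TCP is, so the arm was still swinging. I let it settle first.

{"api": "send_rows", "payload": {"steps": [{"dx": 0,"dy": 0,"dz": 0,"yaw": 0,"gripper": 0.5},{"dx": 0,"dy": 0,"dz": 0,"yaw": 0,"gripper": 0.5},{"dx": 0,"dy": 0,"dz": 0,"yaw": 0,"gripper": 0.5}]}}

```text
clock: 3.08
tcp_pos: [0.5111, -0.3318, 0.1207]
orientation: [2.214, 2.228, 0.001]
contact_force: [0.9, -0.1, -0.2]
grip_width: 0.0423
gripper_force: 0.0
```

```bash
python3 -c "
from h import *
to(.5107,-.335,.063,0)"
```

```text
t 3.08 tcp [ 0.5111 -0.3318  0.1207] y-ang 0.37 zaxis [ 0.001  0.001 -1.   ] w 0.0423 F [ 0.9 -0.1 -0.2]
shift [-0.32 -0.05  5.77] yaw 0.37 q [ 0.1   0.58  0.51  1.86 -0.38  0.81  0.81]
```

{"api": "send_rows", "payload": {"steps": [{"dx": 0,"dy": 0,"dz": 1,"yaw": 0.2,"gripper": 0.5},{"dx": 0,"dy": 0,"dz": 2,"yaw": 0.3,"gripper": 0.5},{"dx": 0,"dy": 0,"dz": 2.5,"yaw": 0.3,"gripper": 0.5},{"dx": 0,"dy": 0,"dz": 2.5,"yaw": 0.3,"gripper": 0.5},{"dx": 0,"dy": 0,"dz": 2.5,"yaw": 0.3,"gripper": 0.5}]}}

```text
clock: 3.7
tcp_pos: [0.5104, -0.3335, 0.0954]
orientation: [2.223, 2.22, -0.0]
contact_force: [-0.2, -0.6, 0.3]
grip_width: 0.0428
gripper_force: 0.0
```

```bash
python3 -c "
from h import *
to(.5107,-.335,.063,0)"
```

```text
t 3.70 tcp [ 0.5104 -0.3335  0.0954] y-ang -0.07 zaxis [ 0. -0. -1.] w 0.0428 F [-0.2 -0.6  0.3]
shift [-0.15  0.03  3.24] yaw -0.07 q [ 0.12  0.61  0.49  1.87 -0.4   0.76  0.82]
```

{"api": "send_rows", "payload": {"steps": [{"dx": -0.1,"dy": 0,"dz": 1.5,"yaw": 0,"gripper": 0.5},{"dx": -0.1,"dy": 0,"dz": 2.6,"yaw": 0,"gripper": 0.5},{"dx": -0.1,"dy": 0,"dz": 3.2,"yaw": 0,"gripper": 0.5},{"dx": -0.1,"dy": 0,"dz": 3.2,"yaw": 0,"gripper": 0.5},{"dx": -0.1,"dy": 0,"dz": 3.2,"yaw": 0,"gripper": 0.5}]}}

```text
clock: 4.32
tcp_pos: [0.5105, -0.3345, 0.0635]
orientation: [2.222, 2.22, 0.0]
contact_force: [0.0, 1.2, -0.4]
grip_width: 0.0426
gripper_force: 0.0
```

{"api": "send_rows", "payload": {"steps": [{"dx": 0,"dy": 0,"dz": 0,"yaw": 0,"gripper": 0.3},{"dx": 0,"dy": 0,"dz": 0,"yaw": 0,"gripper": 0.2},{"dx": 0,"dy": 0,"dz": 0,"yaw": 0,"gripper": 0.1},{"dx": 0,"dy": 0,"dz": 0,"yaw": 0,"gripper": 0.0},{"dx": 0,"dy": 0,"dz": 0,"yaw": 0,"gripper": 0.0}], "force": 40}}

```text
clock: 4.95
tcp_pos: [0.5107, -0.3344, 0.0636]
orientation: [2.222, 2.22, 0.001]
contact_force: [0.8, 0.2, 3.9]
grip_width: 0.015
gripper_force: 39.1
```

```bash
python3 -c "
from h import *
to(.5107,-.335,.063,0)"
```

```text
t 4.95 tcp [ 0.5107 -0.3344  0.0636] y-ang -0.05 zaxis [ 0.001 -0.    -1.   ] w 0.0150 F [0.8 0.2 3.9]
shift [-0.06 -0.    0.06] yaw -0.05 q [ 0.14  0.66  0.46  1.88 -0.43  0.71  0.85]
```

Gripped (15 mm, 39 N). I lift it and check.

{"api": "send_rows", "payload": {"steps": [{"dx": 0,"dy": 0,"dz": -0.5,"yaw": 0,"gripper": 0},{"dx": 0,"dy": 0,"dz": -2.5,"yaw": 0,"gripper": 0},{"dx": 0,"dy": 0,"dz": -5.5,"yaw": 0,"gripper": 0},{"dx": 0,"dy": 0,"dz": -8.5,"yaw": 0,"gripper": 0},{"dx": 0,"dy": 0,"dz": -10,"yaw": 0,"gripper": 0}]}}

```text
clock: 5.58
tcp_pos: [0.511, -0.3349, 0.1659]
orientation: [2.221, 2.218, 0.002]
contact_force: [-1.1, -0.6, -0.2]
grip_width: 0.0146
gripper_force: 39.0
```

{"api": "send_rows", "payload": {"steps": [{"dx": 2,"dy": 0,"dz": 0,"yaw": 0,"gripper": 0},{"dx": 6,"dy": 0,"dz": 0,"yaw": 0,"gripper": 0},{"dx": 11,"dy": 0,"dz": 0,"yaw": 0,"gripper": 0},{"dx": 16,"dy": 0,"dz": 0,"yaw": 0,"gripper": 0},{"dx": 21,"dy": 0,"dz": 0,"yaw": 0,"gripper": 0}]}}

```text
clock: 6.2
tcp_pos: [0.5093, -0.1209, 0.1621]
orientation: [-2.219, -2.22, 0.002]
contact_force: [0.5, 0.3, -0.2]
grip_width: 0.0144
gripper_force: 39.0
```

{"api": "send_rows", "payload": {"steps": [{"dx": 5,"dy": 0,"dz": 0,"yaw": 0,"gripper": 0},{"dx": 10,"dy": 0,"dz": 0,"yaw": 0,"gripper": 0},{"dx": 15,"dy": -0.5,"dz": 0,"yaw": 0,"gripper": 0},{"dx": 20,"dy": -1.5,"dz": 0,"yaw": 0,"gripper": 0},{"dx": 25,"dy": -4,"dz": 0,"yaw": 0,"gripper": 0}]}}

```text
clock: 6.82
tcp_pos: [0.4692, 0.1285, 0.1623]
orientation: [-2.221, -2.222, 0.002]
contact_force: [0.3, -0.1, -0.7]
grip_width: 0.0145
gripper_force: 39.0
```

```bash
python3 -c "
from h import *
to(.3994,.2853,.16,0)"
```

```text
t 6.83 tcp [0.4692 0.1285 0.1623] y-ang 0.03 zaxis [-0.001 -0.001 -1.   ] w 0.0145 F [ 0.3 -0.1 -0.7]
shift [15.69 -6.98  0.23] yaw 0.03 q [-0.82  0.32  0.51  2.11 -0.22  0.76 -0.17]
```

{"api": "send_rows", "payload": {"steps": [{"dx": 4.5,"dy": -2,"dz": 0,"yaw": 0,"gripper": 0},{"dx": 9,"dy": -4,"dz": 0,"yaw": 0,"gripper": 0},{"dx": 12.5,"dy": -5.7,"dz": 0,"yaw": 0,"gripper": 0},{"dx": 14.8,"dy": -6.6,"dz": 0,"yaw": 0,"gripper": 0},{"dx": 15.6,"dy": -7,"dz": 0,"yaw": 0,"gripper": 0}]}}

```text
clock: 7.45
tcp_pos: [0.3986, 0.2834, 0.1623]
orientation: [-2.218, -2.224, 0.003]
contact_force: [0.4, -0.5, -0.5]
grip_width: 0.0146
gripper_force: 39.0
```

{"api": "send_rows", "payload": {"steps": [{"dx": 0,"dy": 0,"dz": 1,"yaw": 0,"gripper": 0},{"dx": 0,"dy": 0,"dz": 3,"yaw": 0,"gripper": 0},{"dx": 0,"dy": 0,"dz": 5,"yaw": 0,"gripper": 0},{"dx": 0,"dy": 0,"dz": 6,"yaw": 0,"gripper": 0},{"dx": 0,"dy": 0,"dz": 6,"yaw": 0,"gripper": 0}]}}

```text
clock: 8.07
tcp_pos: [0.4009, 0.2806, 0.1025]
orientation: [2.224, 2.218, -0.003]
contact_force: [-0.4, -0.5, -0.1]
grip_width: 0.0147
gripper_force: 39.0
```

```bash
python3 - <<'E'
from h import *
to(.3994,.2853,.065,0)
out=[]
for n,c in(('top',(142,245)),('side',(208,300))):
    f=save(n,n+'2');im=cv2.cvtColor(f['color'],cv2.COLOR_RGB2BGR)
    out.append(cv2.resize(im[c[1]-50:c[1]+50,c[0]-50:c[0]+50],(400,400),interpolation=cv2.INTER_CUBIC))
cv2.imwrite('pics/p2.png',np.hstack(out))
E
```

```text
t 8.07 tcp [0.4009 0.2806 0.1025] y-ang -0.14 zaxis [-0.001 -0.002 -1.   ] w 0.0147 F [-0.4 -0.5 -0.1]
shift [ 0.48 -0.15  3.75] yaw -0.14 q [-1.07  0.42  0.41  2.14 -0.28  0.63 -0.47]
```

View pics/p2.png

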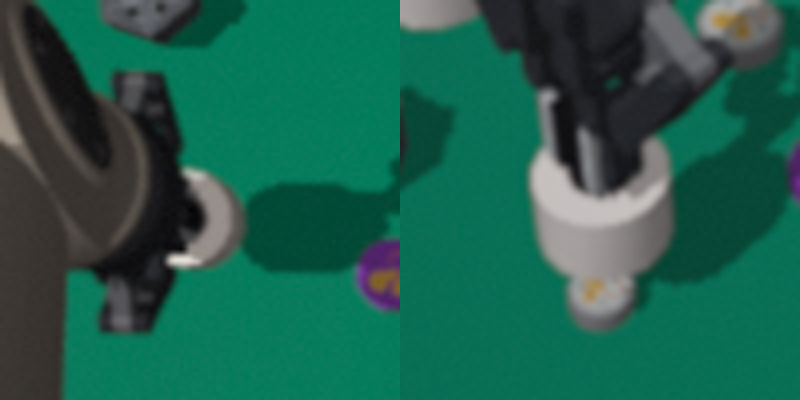

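The cover hangs upright and lines up over the small movement: in the side half of the crop the cover is at (600,220) and the movement at (600,295). I let it settle, then lower.

{"api": "send_rows", "payload": {"steps": [{"dx": 0.2,"dy": 0,"dz": 0.5,"yaw": 0,"gripper": 0},{"dx": 0.2,"dy": 0,"dz": 0.5,"yaw": 0,"gripper": 0},{"dx": 0.2,"dy": 0,"dz": 0.5,"yaw": 0,"gripper": 0},{"dx": 0.2,"dy": 0,"dz": 0.5,"yaw": 0,"gripper": 0}]}}

```text
clock: 8.68
tcp_pos: [0.4011, 0.2839, 0.0984]
orientation: [-2.223, -2.22, -0.0]
contact_force: [0.1, -0.0, -0.5]
grip_width: 0.0147
gripper_force: 39.0
```

```bash
python3 -c "
from h import *
to(.3994,.2853,.0636,0)"
```

```text
t 8.68 tcp [0.4011 0.2839 0.0984] y-ang -0.06 zaxis [ 0.  0. -1.] w 0.0147 F [ 0.1 -0.  -0.5]
shift [ 0.14 -0.17  3.48] yaw -0.06 q [-1.07  0.43  0.41  2.14 -0.29  0.62 -0.47]
```

{"api": "send_rows", "payload": {"steps": [{"dx": 0.1,"dy": -0.15,"dz": 0.7,"yaw": 0,"gripper": 0},{"dx": 0.1,"dy": -0.15,"dz": 1.7,"yaw": 0,"gripper": 0},{"dx": 0.1,"dy": -0.15,"dz": 2.6,"yaw": 0,"gripper": 0},{"dx": 0.1,"dy": -0.15,"dz": 3.1,"yaw": 0,"gripper": 0},{"dx": 0.1,"dy": -0.15,"dz": 3.3,"yaw": 0,"gripper": 0}]}}

```text
clock: 9.3
tcp_pos: [0.3994, 0.2846, 0.0648]
orientation: [2.223, 2.22, -0.001]
contact_force: [0.3, 0.9, -0.3]
grip_width: 0.014
gripper_force: 39.0
```

{"api": "send_rows", "payload": {"steps": [{"dx": 0,"dy": 0,"dz": 0.1,"yaw": 0,"gripper": 0},{"dx": 0,"dy": 0,"dz": 0.15,"yaw": 0,"gripper": 0},{"dx": 0,"dy": 0,"dz": 0.2,"yaw": 0,"gripper": 0}]}}

```text
clock: 9.68
tcp_pos: [0.3997, 0.285, 0.0636]
orientation: [-2.223, -2.22, -0.001]
contact_force: [-1.2, -1.4, 7.3]
grip_width: 0.0146
gripper_force: 39.5
```

```bash
python3 -c "
from h import *
to(.3994,.2853,.0636,0)"
```

```text
t 9.68 tcp [0.3997 0.285  0.0636] y-ang -0.06 zaxis [ 0.  0. -1.] w 0.0146 F [-1.2 -1.4  7.3]
shift [ 0.03 -0.03 -0.  ] yaw -0.06 q [-1.04  0.49  0.36  2.15 -0.33  0.55 -0.43]
```

Seated (7 N contact at the grasp height). I release, lift, and go to the medium cover.

{"api": "send_rows", "payload": {"steps": [{"dx": 0,"dy": 0,"dz": 0,"yaw": 0,"gripper": 0.2},{"dx": 0,"dy": 0,"dz": 0,"yaw": 0,"gripper": 0.4},{"dx": 0,"dy": 0,"dz": 0,"yaw": 0,"gripper": 0.5},{"dx": 0,"dy": 0,"dz": -1,"yaw": 0,"gripper": 0.5},{"dx": 0,"dy": 0,"dz": -4,"yaw": 0,"gripper": 0.5}]}}

```text
clock: 10.3
tcp_pos: [0.3988, 0.2841, 0.1033]
orientation: [2.223, 2.22, -0.004]
contact_force: [0.3, 0.8, -0.5]
grip_width: 0.0425
gripper_force: 0.0
```

{"api": "send_rows", "payload": {"steps": [{"dx": 0,"dy": 2,"dz": -3,"yaw": 0,"gripper": 0.5},{"dx": -2,"dy": 7,"dz": -4,"yaw": 0,"gripper": 0.5},{"dx": -4,"dy": 12,"dz": -4,"yaw": 0,"gripper": 0.5},{"dx": -5.7,"dy": 17,"dz": -3,"yaw": 0,"gripper": 0.5},{"dx": -6.4,"dy": 19.6,"dz": -2,"yaw": 0,"gripper": 0.5}]}}

```text
clock: 10.92
tcp_pos: [0.5984, 0.2185, 0.1241]
orientation: [2.224, 2.216, 0.002]
contact_force: [-1.3, 0.1, -0.2]
grip_width: 0.0425
gripper_force: 0.0
```

{"api": "send_rows", "payload": {"steps": [{"dx": 0,"dy": 0.4,"dz": 0.3,"yaw": 0,"gripper": 0.5},{"dx": 0,"dy": 0.5,"dz": 0.5,"yaw": 0,"gripper": 0.5},{"dx": 0,"dy": 0.5,"dz": 0.5,"yaw": 0,"gripper": 0.5},{"dx": 0,"dy": 0.5,"dz": 0.5,"yaw": 0,"gripper": 0.5}]}}

```text
clock: 11.42
tcp_pos: [0.5997, 0.2215, 0.1187]
orientation: [-2.221, -2.221, -0.001]
contact_force: [0.8, -0.1, 0.2]
grip_width: 0.0428
gripper_force: 0.0
```

```bash
python3 - <<'E'
from m import *
to(.602,.2206,.068,0)
f=save('side','side3');blobs(f,'s')
E
```

```text
t 11.43 tcp [0.5997 0.2215 0.1187] y-ang 0.02 zaxis [-0.     0.001 -1.   ] w 0.0428 F [ 0.8 -0.1  0.2]
shift [-0.09  0.23  5.07] yaw 0.02 q [-0.76  0.6   0.43  1.78 -0.32  0.83 -0.18]
s px(512) [380. 113.] n 1659 ztop 0.086 zmed 0.052 rect c [ 607.5 -625.6] sz [253.5  78.9] a 17 col [127. 131. 131.]
    knob c [ 493.  -656.6] sz [27.2 11.5] a 83 z 0.062
s px(512) [245. 126.] n 1639 ztop 0.086 zmed 0.051 rect c [ 832.  -246.1] sz [224.3  99.9] a 62 col [ 94.  96. 100.]
    knob c [ 814.5 -266.9] sz [  5.9 153.6] a 1 z 0.063
s px(512) [191. 152.] n 1108 ztop 0.086 zmed 0.053 rect c [808.2 -10.5] sz [ 21.3 141.9] a 1 col [52. 54. 56.]
    knob c [808.5  -2.5] sz [ 18. 126.] a 0 z 0.084
s px(512) [446. 145.] n 148 ztop 0.021 zmed 0.016 rect c [ 371.7 -633.9] sz [ 65.9 132.1] a 53 col [117.  77.  44.]
s px(512) [128. 157.] n 104 ztop 0.084 zmed 0.045 rect c [917.3 120.5] sz [ 3.2 29.5] a 87 col [ 94.5  97.  100. ]
s px(512) [381. 179.] n 838 ztop 0.058 zmed 0.042 rect c [ 403.9 -277.4] sz [83.8 81.5] a 76 col [151. 146. 145.]
    knob c [ 403.8 -277.3] sz [17.  14.3] a 58 z 0.070
s px(512
[... 1034 characters left out ...]
2.9] a 61 col [156.  151.5 150. ]
    knob c [603.5 221.9] sz [12.  16.8] a 56 z 0.066
s px(512) [299. 252.] n 263 ztop 0.018 zmed 0.015 rect c [396.5  61. ] sz [38.5 40.3] a 40 col [ 45.  87. 157.]
s px(512) [243. 256.] n 269 ztop 0.018 zmed 0.016 rect c [466.7 143.4] sz [38.3 39.3] a 17 col [148. 145. 136.]
s px(512) [141. 285.] n 910 ztop 0.032 zmed 0.030 rect c [533.9 321.2] sz [53.  59.3] a 39 col [76. 82. 86.]
s px(512) [266. 291.] n 336 ztop 0.017 zmed 0.015 rect c [375.8 175.8] sz [36.  40.2] a 44 col [117.   59.  136.5]
s px(512) [209. 316.] n 1008 ztop 0.060 zmed 0.034 rect c [398.6 283.8] sz [49.6 48.6] a 60 col [151. 147. 145.]
    knob c [399.4 284.2] sz [13.7 15.4] a 64 z 0.061
```

The small cover sits at (399,284) with its top at the right height. Now I grasp the medium cover.

{"api": "send_rows", "payload": {"steps": [{"dx": 0,"dy": 0.2,"dz": 1,"yaw": 0,"gripper": 0.5},{"dx": 0,"dy": 0.2,"dz": 2.6,"yaw": 0,"gripper": 0.5},{"dx": 0,"dy": 0.2,"dz": 4,"yaw": 0,"gripper": 0.5},{"dx": 0,"dy": 0.2,"dz": 4.8,"yaw": 0,"gripper": 0.5},{"dx": 0,"dy": 0.2,"dz": 5,"yaw": 0,"gripper": 0.5}]}}

```text
clock: 12.1
tcp_pos: [0.6021, 0.2204, 0.0673]
orientation: [-2.222, -2.22, 0.002]
contact_force: [-0.8, -0.6, 0.3]
grip_width: 0.0429
gripper_force: 0.0
```

{"api": "send_rows", "payload": {"steps": [{"dx": 0,"dy": 0,"dz": 0,"yaw": 0,"gripper": 0.5},{"dx": 0,"dy": 0,"dz": 0,"yaw": 0,"gripper": 0.3},{"dx": 0,"dy": 0,"dz": 0,"yaw": 0,"gripper": 0.1},{"dx": 0,"dy": 0,"dz": 0,"yaw": 0,"gripper": 0},{"dx": 0,"dy": 0,"dz": 0,"yaw": 0,"gripper": 0}]}}

```text
clock: 12.72
tcp_pos: [0.6029, 0.2208, 0.0688]
orientation: [2.222, 2.22, 0.002]
contact_force: [0.5, 0.1, 3.1]
grip_width: 0.0142
gripper_force: 39.3
```

```bash
python3 -c "
from h import *
to(.4666,.1428,.068,0)"
```

```text
t 12.72 tcp [0.6029 0.2208 0.0688] y-ang -0.06 zaxis [ 0.001  0.    -1.   ] w 0.0142 F [0.5 0.1 3.1]
shift [ -7.81 -13.62   0.06] yaw -0.06 q [-0.73  0.67  0.39  1.79 -0.36  0.75 -0.15]
```

{"api": "send_rows", "payload": {"steps": [{"dx": 0,"dy": 0,"dz": -0.5,"yaw": 0,"gripper": 0},{"dx": 0,"dy": 0,"dz": -2.5,"yaw": 0,"gripper": 0},{"dx": 0,"dy": 0,"dz": -5.5,"yaw": 0,"gripper": 0},{"dx": 0,"dy": 0,"dz": -8.3,"yaw": 0,"gripper": 0},{"dx": 0,"dy": 0,"dz": -9.5,"yaw": 0,"gripper": 0}]}}

```text
clock: 13.35
tcp_pos: [0.6034, 0.2208, 0.1661]
orientation: [2.222, 2.219, 0.005]
contact_force: [1.1, -0.0, 0.0]
grip_width: 0.0144
gripper_force: 39.0
```

{"api": "send_rows", "payload": {"steps": [{"dx": -1,"dy": -2,"dz": 0,"yaw": 0,"gripper": 0},{"dx": -3.4,"dy": -6,"dz": 0,"yaw": 0,"gripper": 0},{"dx": -5.7,"dy": -10,"dz": 0,"yaw": 0,"gripper": 0},{"dx": -7.3,"dy": -12.8,"dz": 0,"yaw": 0,"gripper": 0},{"dx": -7.8,"dy": -13.6,"dz": 0,"yaw": 0,"gripper": 0}]}}

```text
clock: 13.98
tcp_pos: [0.4645, 0.1417, 0.1633]
orientation: [-2.223, -2.218, 0.002]
contact_force: [0.0, 0.7, 0.2]
grip_width: 0.0143
gripper_force: 39.1
```

{"api": "send_rows", "payload": {"steps": [{"dx": 0,"dy": 0,"dz": 1,"yaw": 0,"gripper": 0},{"dx": 0,"dy": 0,"dz": 3,"yaw": 0,"gripper": 0},{"dx": 0,"dy": 0,"dz": 5,"yaw": 0,"gripper": 0},{"dx": 0,"dy": 0,"dz": 6,"yaw": 0,"gripper": 0},{"dx": 0,"dy": 0,"dz": 6.2,"yaw": 0,"gripper": 0}]}}

```text
clock: 14.6
tcp_pos: [0.4668, 0.1429, 0.1005]
orientation: [2.222, 2.22, -0.002]
contact_force: [1.1, 0.5, -0.6]
grip_width: 0.0141
gripper_force: 39.1
```

{"api": "send_rows", "payload": {"steps": [{"dx": 0,"dy": 0,"dz": 0.2,"yaw": 0,"gripper": 0},{"dx": 0,"dy": 0,"dz": 0.2,"yaw": 0,"gripper": 0},{"dx": 0,"dy": 0,"dz": 0.2,"yaw": 0,"gripper": 0}]}}

```text
clock: 14.98
tcp_pos: [0.4667, 0.1429, 0.0997]
orientation: [2.222, 2.22, 0.001]
contact_force: [-0.1, -0.5, -0.1]
grip_width: 0.0145
gripper_force: 39.1
```

```bash
python3 -c "
from h import *
to(.4666,.1428,.0688,0)"
```

```text
t 14.97 tcp [0.4667 0.1429 0.0997] y-ang -0.06 zaxis [ 0.001  0.001 -1.   ] w 0.0145 F [-0.1 -0.5 -0.1]
shift [-0.02 -0.01  3.09] yaw -0.06 q [-0.78  0.43  0.43  2.15 -0.3   0.62 -0.13]
```

{"api": "send_rows", "payload": {"steps": [{"dx": 0,"dy": 0,"dz": 0.7,"yaw": 0,"gripper": 0},{"dx": 0,"dy": 0,"dz": 1.7,"yaw": 0,"gripper": 0},{"dx": 0,"dy": 0,"dz": 2.5,"yaw": 0,"gripper": 0},{"dx": 0,"dy": 0,"dz": 2.85,"yaw": 0,"gripper": 0},{"dx": 0,"dy": 0,"dz": 2.95,"yaw": 0,"gripper": 0}]}}

```text
clock: 15.6
tcp_pos: [0.4663, 0.1427, 0.0695]
orientation: [-2.223, -2.22, 0.001]
contact_force: [-0.7, -0.2, -0.2]
grip_width: 0.0145
gripper_force: 39.1
```

{"api": "send_rows", "payload": {"steps": [{"dx": 0,"dy": 0,"dz": 0.05,"yaw": 0,"gripper": 0},{"dx": 0,"dy": 0,"dz": 0.12,"yaw": 0,"gripper": 0},{"dx": 0,"dy": 0,"dz": 0.18,"yaw": 0,"gripper": 0}]}}

```text
clock: 15.98
tcp_pos: [0.4666, 0.1429, 0.0686]
orientation: [-2.222, -2.22, -0.001]
contact_force: [-2.9, -1.2, 14.2]
grip_width: 0.0143
gripper_force: 40.3
```

Seated with contact. I release and go to the large cover.

{"api": "send_rows", "payload": {"steps": [{"dx": 0,"dy": 0,"dz": -0.05,"yaw": 0,"gripper": 0.2},{"dx": 0,"dy": 0,"dz": -0.05,"yaw": 0,"gripper": 0.4},{"dx": 0,"dy": 0,"dz": -0.05,"yaw": 0,"gripper": 0.5},{"dx": 0,"dy": 0,"dz": -1,"yaw": 0,"gripper": 0.5},{"dx": 0,"dy": 0,"dz": -4,"yaw": 0,"gripper": 0.5}]}}

```text
clock: 16.6
tcp_pos: [0.4655, 0.1423, 0.1079]
orientation: [-2.222, -2.22, 0.004]
contact_force: [-0.5, -0.1, 0.7]
grip_width: 0.0427
gripper_force: 0.0
```

{"api": "send_rows", "payload": {"steps": [{"dx": -1,"dy": 0,"dz": -3,"yaw": 0,"gripper": 0.5},{"dx": -5,"dy": 0.5,"dz": -4.5,"yaw": 0,"gripper": 0.5},{"dx": -10,"dy": 1,"dz": -5,"yaw": 0,"gripper": 0.5},{"dx": -15,"dy": 1,"dz": -5,"yaw": 0,"gripper": 0.5},{"dx": -20,"dy": 0,"dz": -5,"yaw": 0,"gripper": 0.5}]}}

```text
clock: 17.23
tcp_pos: [0.4668, -0.0589, 0.1589]
orientation: [2.221, 2.219, 0.002]
contact_force: [1.8, -0.0, 0.4]
grip_width: 0.0425
gripper_force: 0.0
```

{"api": "send_rows", "payload": {"steps": [{"dx": -5,"dy": -1.5,"dz": 0,"yaw": 0,"gripper": 0.5},{"dx": -10,"dy": -3,"dz": 0,"yaw": 0,"gripper": 0.5},{"dx": -15,"dy": -4.5,"dz": 0.3,"yaw": 0,"gripper": 0.5},{"dx": -19.5,"dy": -5.7,"dz": 1,"yaw": 0,"gripper": 0.5},{"dx": -21.7,"dy": -6.2,"dz": 2,"yaw": 0,"gripper": 0.5}]}}

```text
clock: 17.85
tcp_pos: [0.403, -0.277, 0.1387]
orientation: [2.225, 2.215, 0.0]
contact_force: [0.9, 0.5, 1.4]
grip_width: 0.043
gripper_force: 0.0
```

{"api": "send_rows", "payload": {"steps": [{"dx": -0.5,"dy": 0,"dz": 0.7,"yaw": 0,"gripper": 0.5},{"dx": -0.5,"dy": 0,"dz": 1,"yaw": 0,"gripper": 0.5},{"dx": -0.5,"dy": 0,"dz": 1,"yaw": 0,"gripper": 0.5},{"dx": -0.5,"dy": 0,"dz": 1,"yaw": 0,"gripper": 0.5}]}}

```text
clock: 18.35
tcp_pos: [0.4045, -0.2782, 0.1282]
orientation: [-2.221, -2.222, -0.001]
contact_force: [-0.5, -0.4, -0.0]
grip_width: 0.0428
gripper_force: 0.0
```

```bash
python3 - <<'E'
from m import *
to(.4045,-.2785,.0742,0)
f=save('side','side4');blobs(f,'s')
E
```

```text
t 18.35 tcp [ 0.4045 -0.2782  0.1282] y-ang 0.04 zaxis [ 0.  0. -1.] w 0.0428 F [-0.5 -0.4 -0. ]
shift [-0.03 -0.    5.4 ] yaw 0.04 q [ 0.01  0.4   0.57  2.13 -0.33  0.7   0.81]
s px(512) [356. 107.] n 568 ztop 0.087 zmed 0.052 rect c [ 670.3 -618.7] sz [ 17.3 137. ] a 87 col [125. 129. 128.]
s px(512) [245. 126.] n 1634 ztop 0.086 zmed 0.051 rect c [ 831.1 -244.3] sz [223.2 100.4] a 61 col [91. 93. 97.]
    knob c [ 813.4 -265.2] sz [  7.  153.1] a 1 z 0.063
s px(512) [379. 116.] n 32 ztop 0.058 zmed 0.043 rect c [ 595.6 -621.6] sz [11.2 14.8] a 56 col [115. 118. 118.]
s px(512) [410. 125.] n 50 ztop 0.051 zmed 0.031 rect c [ 496.9 -664.9] sz [11.7 57.6] a 6 col [66.5 68.  69. ]
    knob c [ 493.7 -646.2] sz [ 5.2 11.7] a 75 z 0.053
s px(512) [391. 127.] n 47 ztop 0.027 zmed 0.018 rect c [ 545.9 -621.3] sz [33.5 11.5] a 0 col [121. 125. 125.]
s px(512) [169. 158.] n 2367 ztop 0.086 zmed 0.052 rect c [830.5  45.7] sz [229.7 102.6] a 60 col [55. 57. 59.]
    knob c [811.1  19.2] sz [177.  18.] a 88 z 0.084
s px(512) [446. 145.] n 155 ztop 0.020 zmed 0.016 rect c [ 369.7 -632.4] sz [ 6
[... 1141 characters left out ...]
35.3] a 10 col [67. 86. 84.]
s px(512) [243. 251.] n 1041 ztop 0.060 zmed 0.038 rect c [465.2 144.1] sz [64.1 63.7] a 44 col [155. 151. 150.]
    knob c [464.8 144. ] sz [14.6 14.2] a 44 z 0.065
s px(512) [299. 252.] n 262 ztop 0.018 zmed 0.015 rect c [395.9  61.8] sz [38.6 39.5] a 42 col [ 43.   84.5 152.5]
s px(512) [141. 285.] n 900 ztop 0.032 zmed 0.030 rect c [534.1 321.4] sz [52.9 60.1] a 38 col [73.5 80.  83. ]
s px(512) [266. 291.] n 334 ztop 0.017 zmed 0.015 rect c [376.3 175.3] sz [36.  40.4] a 44 col [113.   57.  132.5]
s px(512) [209. 316.] n 1012 ztop 0.060 zmed 0.034 rect c [398.7 283.9] sz [49.8 49.2] a 53 col [147. 144. 141.]
    knob c [400. 284.] sz [13.8 15.9] a 65 z 0.061
```

{"api": "send_rows", "payload": {"steps": [{"dx": 0,"dy": 0,"dz": 1,"yaw": 0,"gripper": 0.5},{"dx": 0,"dy": 0,"dz": 2.8,"yaw": 0,"gripper": 0.5},{"dx": 0,"dy": 0,"dz": 4.3,"yaw": 0,"gripper": 0.5},{"dx": 0,"dy": 0,"dz": 5.1,"yaw": 0,"gripper": 0.5},{"dx": 0,"dy": 0,"dz": 5.4,"yaw": 0,"gripper": 0.5}]}}

```text
clock: 19.02
tcp_pos: [0.4037, -0.2791, 0.0734]
orientation: [-2.222, -2.22, 0.001]
contact_force: [0.2, -0.1, 1.0]
grip_width: 0.0425
gripper_force: 0.0
```

{"api": "send_rows", "payload": {"steps": [{"dx": 0,"dy": 0,"dz": 0,"yaw": 0,"gripper": 0.5},{"dx": 0,"dy": 0,"dz": 0,"yaw": 0,"gripper": 0.3},{"dx": 0,"dy": 0,"dz": 0,"yaw": 0,"gripper": 0.1},{"dx": 0,"dy": 0,"dz": 0,"yaw": 0,"gripper": 0},{"dx": 0,"dy": 0,"dz": 0,"yaw": 0,"gripper": 0}], "force": 50}}

```text
clock: 19.65
tcp_pos: [0.4043, -0.2793, 0.0745]
orientation: [2.222, 2.22, 0.001]
contact_force: [-0.4, 1.0, 5.9]
grip_width: 0.0145
gripper_force: 48.7
```

{"api": "send_rows", "payload": {"steps": [{"dx": 0,"dy": 0,"dz": -0.5,"yaw": 0,"gripper": 0},{"dx": 0,"dy": 0,"dz": -2.5,"yaw": 0,"gripper": 0},{"dx": 0,"dy": 0,"dz": -5.5,"yaw": 0,"gripper": 0},{"dx": 0,"dy": 0,"dz": -8.3,"yaw": 0,"gripper": 0},{"dx": 0,"dy": 0,"dz": -9.5,"yaw": 0,"gripper": 0}]}}

```text
clock: 20.27
tcp_pos: [0.4044, -0.2794, 0.1703]
orientation: [2.221, 2.219, 0.002]
contact_force: [-0.7, 0.5, -0.2]
grip_width: 0.0139
gripper_force: 48.8
```

```bash
python3 -c "
from h import *
to(.6225,-.0706,.17,0)"
```

```text
t 20.27 tcp [ 0.4044 -0.2794  0.1703] y-ang -0.05 zaxis [ 0.002 -0.001 -1.   ] w 0.0139 F [-0.7  0.5 -0.2]
shift [20.9  21.79  0.06] yaw -0.05 q [-0.04  0.33  0.62  2.1  -0.27  0.79  0.75]
```

{"api": "send_rows", "payload": {"steps": [{"dx": 1,"dy": 1,"dz": 0,"yaw": 0,"gripper": 0},{"dx": 4,"dy": 4,"dz": 0,"yaw": 0,"gripper": 0},{"dx": 7.5,"dy": 7.5,"dz": 0,"yaw": 0,"gripper": 0},{"dx": 11,"dy": 11.3,"dz": 0,"yaw": 0,"gripper": 0},{"dx": 14.5,"dy": 15,"dz": 0,"yaw": 0,"gripper": 0}]}}

```text
clock: 20.9
tcp_pos: [0.555, -0.1316, 0.1674]
orientation: [-2.22, -2.22, 0.002]
contact_force: [0.5, -0.8, -1.1]
grip_width: 0.0139
gripper_force: 48.8
```

{"api": "send_rows", "payload": {"steps": [{"dx": 3.3,"dy": 3.5,"dz": 0,"yaw": 0,"gripper": 0},{"dx": 5.4,"dy": 5.7,"dz": 0,"yaw": 0,"gripper": 0},{"dx": 6.3,"dy": 6.7,"dz": 1,"yaw": 0,"gripper": 0},{"dx": 6.3,"dy": 6.7,"dz": 3,"yaw": 0,"gripper": 0},{"dx": 6.3,"dy": 6.7,"dz": 4.5,"yaw": 0,"gripper": 0}]}}

```text
clock: 21.52
tcp_pos: [0.619, -0.0727, 0.1215]
orientation: [-2.223, -2.217, 0.004]
contact_force: [-0.8, 0.8, -1.5]
grip_width: 0.0139
gripper_force: 48.8
```

{"api": "send_rows", "payload": {"steps": [{"dx": 0,"dy": 0,"dz": 0.5,"yaw": 0,"gripper": 0},{"dx": 0,"dy": 0,"dz": 0.7,"yaw": 0,"gripper": 0},{"dx": 0,"dy": 0,"dz": 0.7,"yaw": 0,"gripper": 0},{"dx": 0,"dy": 0,"dz": 0.7,"yaw": 0,"gripper": 0}]}}

```text
clock: 22.02
tcp_pos: [0.6215, -0.0715, 0.1176]
orientation: [2.222, 2.22, 0.001]
contact_force: [-0.3, 0.3, -0.3]
grip_width: 0.014
gripper_force: 48.8
```

```bash
python3 - <<'E'
from h import *
to(.6225,-.0706,.0743,0)
f=save('side','side5');im=cv2.cvtColor(f['color'],cv2.COLOR_RGB2BGR)
cv2.imwrite('pics/p5.png',cv2.resize(im[110:220,200:330],None,fx=4,fy=4,interpolation=cv2.INTER_CUBIC))
E
```

```text
t 22.02 tcp [ 0.6215 -0.0715  0.1176] y-ang -0.07 zaxis [ 0.001  0.    -1.   ] w 0.0140 F [-0.3  0.3 -0.3]
shift [0.09 0.09 4.33] yaw -0.07 q [-0.35  0.6   0.5   1.82 -0.38  0.82  0.34]
```

View pics/p5.png

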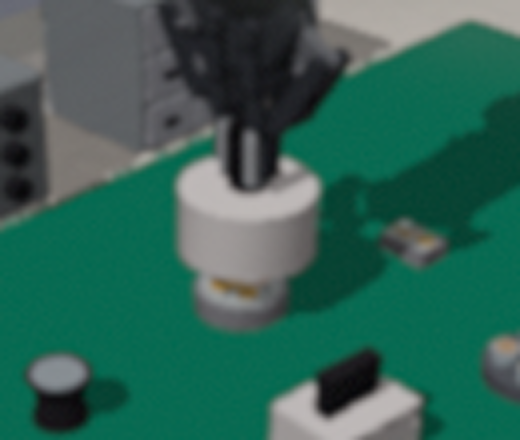

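The large cover hangs level at crop (248,215), centred over the large movement at (243,300). I lower it.

{"api": "send_rows", "payload": {"steps": [{"dx": 0.05,"dy": 0.1,"dz": 1,"yaw": 0,"gripper": 0},{"dx": 0.05,"dy": 0.1,"dz": 2.5,"yaw": 0,"gripper": 0},{"dx": 0.05,"dy": 0.1,"dz": 3.6,"yaw": 0,"gripper": 0},{"dx": 0.05,"dy": 0.1,"dz": 4.1,"yaw": 0,"gripper": 0},{"dx": 0.05,"dy": 0.1,"dz": 4.2,"yaw": 0,"gripper": 0}]}}

```text
clock: 22.7
tcp_pos: [0.622, -0.071, 0.0746]
orientation: [-2.223, -2.22, 0.001]
contact_force: [-2.7, 0.4, 4.2]
grip_width: 0.0141
gripper_force: 49.2
```

{"api": "send_rows", "payload": {"steps": [{"dx": 0,"dy": 0,"dz": 0.05,"yaw": 0,"gripper": 0},{"dx": 0,"dy": 0,"dz": 0.1,"yaw": 0,"gripper": 0},{"dx": 0,"dy": 0,"dz": 0.15,"yaw": 0,"gripper": 0}]}}

```text
clock: 23.08
tcp_pos: [0.6221, -0.0711, 0.0745]
orientation: [-2.223, -2.22, -0.001]
contact_force: [-6.0, 0.7, 12.6]
grip_width: 0.0139
gripper_force: 50.0
```

{"api": "send_rows", "payload": {"steps": [{"dx": 0,"dy": 0,"dz": -0.1,"yaw": 0,"gripper": 0.2},{"dx": 0,"dy": 0,"dz": -0.1,"yaw": 0,"gripper": 0.4},{"dx": 0,"dy": 0,"dz": -0.1,"yaw": 0,"gripper": 0.5},{"dx": 0,"dy": 0,"dz": -1,"yaw": 0,"gripper": 0.5},{"dx": 0,"dy": 0,"dz": -4,"yaw": 0,"gripper": 0.5}]}}

```text
clock: 23.7
tcp_pos: [0.6211, -0.0707, 0.1129]
orientation: [-2.221, -2.219, 0.004]
contact_force: [0.1, -0.2, 0.0]
grip_width: 0.043
gripper_force: 0.0
```

{"api": "send_rows", "payload": {"steps": [{"dx": 1,"dy": -2,"dz": -3,"yaw": 1,"gripper": 0.5},{"dx": 3,"dy": -6,"dz": -3.5,"yaw": 2,"gripper": 0.5},{"dx": 5,"dy": -10,"dz": -3.5,"yaw": 3,"gripper": 0.5},{"dx": 6.6,"dy": -13,"dz": -3,"yaw": 4,"gripper": 0.5},{"dx": 7,"dy": -14.1,"dz": -2,"yaw": 4.5,"gripper": 0.5}]}}

```text
clock: 24.32
tcp_pos: [0.4802, 0.0003, 0.1338]
orientation: [-2.306, -2.132, -0.002]
contact_force: [0.6, 0.8, -0.4]
grip_width: 0.0429
gripper_force: 0.0
```

{"api": "send_rows", "payload": {"steps": [{"dx": 0,"dy": 0,"dz": 0.5,"yaw": 0,"gripper": 0.5},{"dx": 0,"dy": 0,"dz": 1,"yaw": 0,"gripper": 0.5},{"dx": 0,"dy": 0,"dz": 1,"yaw": 0,"gripper": 0.5},{"dx": 0,"dy": 0,"dz": 1,"yaw": 0,"gripper": 0.5}]}}

```text
clock: 24.82
tcp_pos: [0.4818, -0.0012, 0.1235]
orientation: [2.309, 2.13, -0.0]
contact_force: [-0.5, -0.5, 0.3]
grip_width: 0.0426
gripper_force: 0.0
```

```bash
python3 - <<'E'
from m import *
to(.4808,-.0013,.066,-4.5)
for n,fn in(('top','top0'),('side','side0'),('side','side3'),('side','side4'),('side','side5')):
    f=dict(np.load(fn+'.npz'));P=cloud(f);g=f['color'].astype(int).sum(-1)
    def fit(c,r,z0,z1,sel=None):
        m=(np.hypot(P[...,0]-c[0],P[...,1]-c[1])<r)&(P[...,2]>z0)&(P[...,2]<z1)
        if sel is not None:m&=sel
        X=P[m][:,:2];w,v=np.linalg.eigh(np.cov(X.T));a=np.degrees(np.arctan2(v[1,1],v[0,1]))%180
        q=cv2.minAreaRect((X*1000).astype(np.float32))
        return len(X),round(a,1),(X.mean(0)*1000).round(1),np.round(q[0],1),np.round(q[1],1),round(q[2],1)
    print(fn,'cover',fit((.481,-.001),.05,.03,.08),'bar',fit((.481,-.001),.04,.045,.08,g<170),'mov',fit((.5874,-.1968),.035,.011,.03))
f=save('side','side6');blobs(f,'s')
E
```

```text
t 24.82 tcp [ 0.4818 -0.0012  0.1235] y-ang -4.60 zaxis [ 0. -0. -1.] w 0.0426 F [-0.5 -0.5  0.3]
shift [-0.01 -0.1   5.75] yaw -0.1 q [-0.58  0.39  0.56  2.15 -0.33  0.68  0.12]
top0 cover (641, np.float64(86.1), array([480.3,  -2.3]), array([481.1,  -2.3]), array([62.9, 49.3]), 84.8) bar (84, np.float64(84.4), array([479.5,  -2.3]), array([480.1,  -2.5]), array([35., 10.]), 85.5) mov (168, np.float64(174.8), array([ 586.8, -198. ]), array([ 586.8, -198.2]), array([23.7, 39.2]), 84.8)
side0 cover (542, np.float64(66.3), array([476.3,   6.1]), array([ 4.818e+02, -1.000e-01]), array([64.1, 50.1]), 87.1) bar (159, np.float64(81.9), array([478.4,   2.5]), array([ 4.803e+02, -2.000e-01]), array([39.5, 11.6]), 83.3) mov (87, np.float64(3.4), array([ 586.2, -193.1]), array([ 587.9, -195.2]), array([23.6, 37.8]), 87.1)
side3 cover (542, np.float64(66.3), array([476.3,   5.9]), array([ 4.816e+02, -4.000e-01]), array([63.3, 49.6]), 85.3) bar (155, np.float64(82.0), array([478.5,   2.6]), array([ 4.805e+02, -3.000e-01]), array([40.4, 12.9]), 84.4) mov (88, np.float64(2.2), array([ 586.5, -192.
[... 2194 characters left out ...]
35.  36.5] a 67 col [71. 91. 89.]
s px(512) [243. 251.] n 1037 ztop 0.060 zmed 0.038 rect c [465.2 144.3] sz [64.3 65.3] a 44 col [159. 154. 153.]
    knob c [465.1 144.4] sz [13.  14.9] a 74 z 0.065
s px(512) [299. 252.] n 263 ztop 0.018 zmed 0.016 rect c [396.1  61.7] sz [38.7 39.4] a 46 col [ 44.  86. 155.]
s px(512) [141. 285.] n 909 ztop 0.032 zmed 0.030 rect c [533.8 321.3] sz [59.6 53.8] a 12 col [75. 82. 85.]
s px(512) [266. 291.] n 338 ztop 0.017 zmed 0.015 rect c [376.1 176.3] sz [37.7 38.4] a 69 col [116.   58.5 135. ]
s px(512) [209. 316.] n 1009 ztop 0.060 zmed 0.034 rect c [398.9 283.8] sz [49.9 49.6] a 52 col [149. 146. 144.]
    knob c [399.  284.3] sz [14.3 14.2] a 1 z 0.061
```

{"api": "send_rows", "payload": {"steps": [{"dx": 0,"dy": -0.1,"dz": 1.3,"yaw": 0.1,"gripper": 0.5},{"dx": 0,"dy": -0.1,"dz": 3.2,"yaw": 0.1,"gripper": 0.5},{"dx": 0,"dy": -0.1,"dz": 4.7,"yaw": 0.1,"gripper": 0.5},{"dx": 0,"dy": -0.1,"dz": 5.5,"yaw": 0.1,"gripper": 0.5},{"dx": 0,"dy": -0.1,"dz": 5.7,"yaw": 0.1,"gripper": 0.5}]}}

```text
clock: 25.5
tcp_pos: [0.48, -0.0008, 0.0659]
orientation: [-2.31, -2.129, 0.001]
contact_force: [-0.5, 0.4, 0.2]
grip_width: 0.0429
gripper_force: 0.0
```

{"api": "send_rows", "payload": {"steps": [{"dx": 0,"dy": 0,"dz": 0,"yaw": 0,"gripper": 0.5},{"dx": 0,"dy": 0,"dz": 0,"yaw": 0,"gripper": 0.3},{"dx": 0,"dy": 0,"dz": 0,"yaw": 0,"gripper": 0.1},{"dx": 0,"dy": 0,"dz": 0,"yaw": 0,"gripper": 0},{"dx": 0,"dy": 0,"dz": 0,"yaw": 0,"gripper": 0}]}}

```text
clock: 26.12
tcp_pos: [0.4803, -0.0006, 0.0667]
orientation: [2.31, 2.129, 0.001]
contact_force: [0.5, 0.9, 1.3]
grip_width: 0.0108
gripper_force: 52.6
```

{"api": "send_rows", "payload": {"steps": [{"dx": 0,"dy": 0,"dz": -0.5,"yaw": 0,"gripper": 0},{"dx": 0,"dy": 0,"dz": -2.5,"yaw": 0,"gripper": 0},{"dx": 0,"dy": 0,"dz": -5.5,"yaw": 0,"gripper": 0},{"dx": 0,"dy": 0,"dz": -8.3,"yaw": 0,"gripper": 0},{"dx": 0,"dy": 0,"dz": -9.5,"yaw": 0,"gripper": 0}]}}

```text
clock: 26.75
tcp_pos: [0.4808, -0.0006, 0.1629]
orientation: [2.309, 2.129, 0.003]
contact_force: [-0.5, -0.0, -0.0]
grip_width: 0.0107
gripper_force: 52.3
```

```bash
python3 - <<'E'
from h import *
to(.5874,-.1968,.16,-4.8)
for fn,c in(('top0',(356,172)),('side0',(302,169)),('side4',(302,169)),('side6',(302,169))):
    f=dict(np.load(fn+'.npz'));g=f['color'].astype(int)
    S=4;u0,v0=c[0]-20,c[1]-20
    im=cv2.resize(f['color'][v0:v0+40,u0:u0+40],None,fx=S,fy=S,interpolation=cv2.INTER_CUBIC).astype(int)
    for th in(0,10,20):
        m=((im[...,0]-im[...,1])>-th)&(im.sum(-1)>200)
        n,L,St,C=cv2.connectedComponentsWithStats(m.astype(np.uint8));i=1+np.argmax(St[1:,4])
        v,u=np.nonzero(L==i)
        W=np.array([world(f,u0+(a+.5)/S-.5,v0+(b+.5)/S-.5,.0165)[:2] for a,b in zip(u,v)])
        q=cv2.minAreaRect((W*1000).astype(np.float32));w,V=np.linalg.eigh(np.cov(W.T))
        print(fn,th,np.round(q[0],1),np.round(q[1],1),round(q[2],1),'pca',round(np.degrees(np.arctan2(V[1,1],V[0,1]))%180,1),(W.mean(0)*1000).round(1))
E
```

```text
t 26.75 tcp [ 0.4808 -0.0006  0.1629] y-ang -4.66 zaxis [ 0.002  0.001 -1.   ] w 0.0107 F [-0.5 -0.  -0. ]
shift [-18.69  12.22   0.3 ] yaw 0.14 q [-0.64  0.32  0.61  2.13 -0.27  0.76  0.07]
top0 0 [ 584.6 -197.4] [20.2 35. ] 88.2 pca 178.2 [ 583.1 -197.4]
top0 10 [ 585. -198.] [23.8 37.6] 86.2 pca 178.0 [ 584.7 -197.7]
top0 20 [ 585.2 -197.8] [25.4 38.7] 88.2 pca 177.3 [ 585.  -197.7]
side0 0 [ 581.4 -188.1] [30.  40.2] 87.0 pca 154.3 [ 579.2 -190.2]
side0 10 [ 581.6 -187.2] [34.9 44.4] 87.1 pca 151.9 [ 581.1 -186.8]
side0 20 [ 581.7 -187. ] [38.3 47. ] 87.2 pca 145.2 [ 581.6 -186.8]
side4 0 [ 578.9 -190.8] [24.6 45.5] 58.9 pca 154.4 [ 578.8 -190.6]
side4 10 [ 581.8 -186.7] [42.5 36.2] 2.1 pca 151.6 [ 581.2 -186.9]
side4 20 [ 581.7 -187. ] [38.2 47. ] 87.2 pca 144.7 [ 581.7 -186.8]
side6 0 [ 596.7 -193.6] [6.  8.4] 38.4 pca 122.9 [ 597.1 -194.1]
side6 10 [ 560.7 -129.5] [ 9.3 64.3] 36.5 pca 127.2 [ 559.4 -127.8]
side6 20 [ 561.4 -129.6] [10.2 65.7] 36.3 pca 127.1 [ 559.9 -127.5]
```

Gripped the bar and lifted. The movement's long axis measures about 177° and the cover's about 85.3°, so I yaw about +88.3° while carrying.

{"api": "send_rows", "payload": {"steps": [{"dx": -2,"dy": 1.3,"dz": 0,"yaw": 5,"gripper": 0},{"dx": -6,"dy": 4,"dz": 0,"yaw": 15,"gripper": 0},{"dx": -10.5,"dy": 7,"dz": 0,"yaw": 25,"gripper": 0},{"dx": -15,"dy": 10,"dz": 0,"yaw": 35,"gripper": 0},{"dx": -18,"dy": 12,"dz": 0,"yaw": 45,"gripper": 0}]}}

```text
clock: 27.38
tcp_pos: [0.5855, -0.1941, 0.1603]
orientation: [2.953, 1.067, -0.002]
contact_force: [-0.4, 0.6, -1.0]
grip_width: 0.0106
gripper_force: 52.3
```

{"api": "send_rows", "payload": {"steps": [{"dx": 0,"dy": 0,"dz": 0,"yaw": 10,"gripper": 0},{"dx": 0,"dy": 0,"dz": 0,"yaw": 20,"gripper": 0},{"dx": 0,"dy": 0,"dz": 0,"yaw": 30,"gripper": 0},{"dx": 0,"dy": 0,"dz": 0,"yaw": 39,"gripper": 0},{"dx": 0,"dy": 0,"dz": 0,"yaw": 43.3,"gripper": 0}]}}

```text
clock: 28.0
tcp_pos: [0.5848, -0.1913, 0.1601]
orientation: [3.139, -0.091, -0.003]
contact_force: [0.5, -0.8, 0.0]
grip_width: 0.0107
gripper_force: 52.3
```

```bash
python3 - <<'E'
from m import *
to(.5874,-.1968,.105,-93)
f=save('side','side7');blobs(f,'s')
f=save('top','top7')
E
```

```text
t 28.00 tcp [ 0.5848 -0.1913  0.1601] y-ang -93.33 zaxis [-0.002 -0.001 -1.   ] w 0.0107 F [ 0.5 -0.8  0. ]
shift [0.3  0.52 5.51] yaw -0.33 q [-0.44  0.69  0.96  1.83 -0.67  0.99 -0.82]
s px(512) [379. 113.] n 1653 ztop 0.086 zmed 0.052 rect c [ 606.4 -624.1] sz [252.6  81.3] a 18 col [84. 87. 87.]
    knob c [ 493.9 -655. ] sz [11.6 29.9] a 5 z 0.061
s px(512) [245. 126.] n 1634 ztop 0.086 zmed 0.051 rect c [ 832.4 -245.6] sz [223.9 100.6] a 61 col [92. 94. 97.]
    knob c [ 812.9 -268. ] sz [153.4   4. ] a 90 z 0.063
s px(512) [169. 158.] n 2365 ztop 0.086 zmed 0.052 rect c [830.2  46.2] sz [229.5 102.2] a 60 col [55. 57. 59.]
    knob c [811.5  19.2] sz [175.2  18.6] a 87 z 0.084
s px(512) [446. 145.] n 151 ztop 0.021 zmed 0.016 rect c [ 369.8 -632.6] sz [ 61.3 130.7] a 55 col [109.  71.  40.]
s px(512) [261. 177.] n 878 ztop 0.057 zmed 0.044 rect c [619.9 -70.6] sz [82.1 84.5] a 35 col [157. 153. 151.]
    knob c [619.7 -69.6] sz [13.  14.7] a 18 z 0.071
s px(512) [302. 169.] n 92 ztop 0.019 zmed 0.016 rect c [ 588.6 -195. ] sz [24.6 39. ] a 86 col [127. 130. 117.]
s px(512) [ 6
[... 501 characters left out ...]
] sz [35.3 35.8] a 27 col [68. 88. 87.]
s px(512) [243. 251.] n 1043 ztop 0.060 zmed 0.038 rect c [465.1 144.2] sz [64. 64.] a 42 col [156. 152. 151.]
    knob c [465.3 144.6] sz [13. 16.] a 42 z 0.065
s px(512) [299. 252.] n 264 ztop 0.018 zmed 0.016 rect c [396.1  61.8] sz [38.7 39.7] a 47 col [ 43.  85. 153.]
s px(512) [141. 285.] n 913 ztop 0.032 zmed 0.030 rect c [534.2 321.1] sz [53.1 59. ] a 40 col [74. 80. 84.]
s px(512) [266. 291.] n 338 ztop 0.017 zmed 0.015 rect c [375.8 175.8] sz [36.  39.7] a 44 col [114.  58. 133.]
s px(512) [209. 316.] n 1002 ztop 0.060 zmed 0.034 rect c [398.8 283.8] sz [49.7 49.3] a 54 col [147. 144. 142.]
    knob c [398.7 283.4] sz [13.5 16.1] a 42 z 0.061
```

{"api": "send_rows", "payload": {"steps": [{"dx": 0.25,"dy": 0.4,"dz": 1,"yaw": -0.2,"gripper": 0},{"dx": 0.25,"dy": 0.4,"dz": 3,"yaw": -0.2,"gripper": 0},{"dx": 0.25,"dy": 0.4,"dz": 4.5,"yaw": -0.2,"gripper": 0},{"dx": 0.25,"dy": 0.4,"dz": 5.3,"yaw": -0.2,"gripper": 0},{"dx": 0.25,"dy": 0.4,"dz": 5.5,"yaw": -0.2,"gripper": 0}]}}

```text
clock: 28.72
tcp_pos: [0.5872, -0.1938, 0.1058]
orientation: [-3.14, 0.076, 0.002]
contact_force: [-0.1, 0.4, -0.6]
grip_width: 0.0106
gripper_force: 52.3
```

{"api": "send_rows", "payload": {"steps": [{"dx": 0,"dy": 0,"dz": 0,"yaw": 0,"gripper": 0},{"dx": 0,"dy": 0,"dz": 0,"yaw": 0,"gripper": 0},{"dx": 0,"dy": 0,"dz": 0,"yaw": 0,"gripper": 0},{"dx": 0,"dy": 0,"dz": 0,"yaw": 0,"gripper": 0}]}}

```text
clock: 29.22
tcp_pos: [0.5877, -0.1939, 0.1067]
orientation: [-3.141, 0.075, -0.001]
contact_force: [-0.1, 0.1, -0.9]
grip_width: 0.011
gripper_force: 52.3
```

```bash
python3 - <<'E'
from h import *
to(.5874,-.1968,.0665,-93)
f=save('side','side8');im=cv2.cvtColor(f['color'],cv2.COLOR_RGB2BGR)
cv2.imwrite('pics/p8.png',cv2.resize(im[110:200,250:350],None,fx=5,fy=5,interpolation=cv2.INTER_CUBIC))
E
```

```text
t 29.23 tcp [ 0.5877 -0.1939  0.1067] y-ang -92.75 zaxis [ 0.  0. -1.] w 0.0110 F [-0.1  0.1 -0.9]
shift [-0.01  0.29  4.02] yaw 0.25 q [-0.39  0.75  0.89  1.86 -0.74  0.91 -0.76]
```

View pics/p8.png

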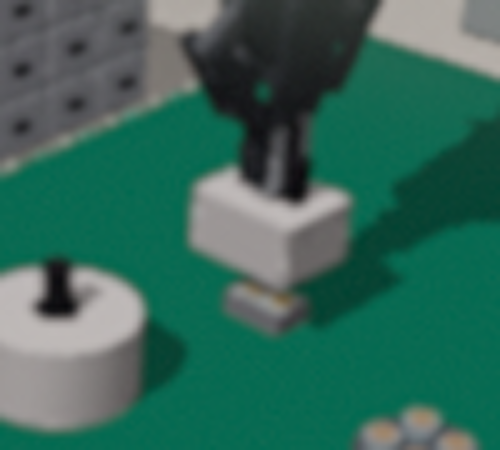

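The oblong cover at crop (270,225) sits over the movement at (267,305) with its edges parallel. I lower it.

{"api": "send_rows", "payload": {"steps": [{"dx": 0,"dy": 0.25,"dz": 0.8,"yaw": 0.2,"gripper": 0},{"dx": 0,"dy": 0.25,"dz": 2.1,"yaw": 0.2,"gripper": 0},{"dx": 0,"dy": 0.25,"dz": 3.2,"yaw": 0.2,"gripper": 0},{"dx": 0,"dy": 0.25,"dz": 3.75,"yaw": 0.2,"gripper": 0},{"dx": 0,"dy": 0.25,"dz": 3.9,"yaw": 0.2,"gripper": 0}]}}

```text
clock: 29.9
tcp_pos: [0.5871, -0.1964, 0.0669]
orientation: [-3.14, 0.081, 0.001]
contact_force: [0.4, 0.3, -0.3]
grip_width: 0.0109
gripper_force: 52.3
```

{"api": "send_rows", "payload": {"steps": [{"dx": 0,"dy": 0,"dz": 0.05,"yaw": 0,"gripper": 0},{"dx": 0,"dy": 0,"dz": 0.1,"yaw": 0,"gripper": 0},{"dx": 0,"dy": 0,"dz": 0.15,"yaw": 0,"gripper": 0}]}}

```text
clock: 30.28
tcp_pos: [0.5876, -0.1966, 0.0666]
orientation: [-3.14, 0.081, -0.001]
contact_force: [-2.0, 1.4, 6.4]
grip_width: 0.0109
gripper_force: 53.4
```

Seated with contact. I release, rise and move clear for a final look.

{"api": "send_rows", "payload": {"steps": [{"dx": 0,"dy": 0,"dz": 0,"yaw": 0,"gripper": 0.2},{"dx": 0,"dy": 0,"dz": 0,"yaw": 0,"gripper": 0.4},{"dx": 0,"dy": 0,"dz": 0,"yaw": 0,"gripper": 0.5},{"dx": 0,"dy": 0,"dz": -1,"yaw": 0,"gripper": 0.5},{"dx": 0,"dy": 0,"dz": -4,"yaw": 0,"gripper": 0.5}]}}

```text
clock: 30.9
tcp_pos: [0.5866, -0.196, 0.1058]
orientation: [-3.14, 0.081, 0.004]
contact_force: [1.0, -0.3, 0.9]
grip_width: 0.0427
gripper_force: 0.0
```

{"api": "send_rows", "payload": {"steps": [{"dx": 0,"dy": 0,"dz": -4,"yaw": 0,"gripper": 0.5},{"dx": 0,"dy": 4,"dz": -8,"yaw": 0,"gripper": 0.5},{"dx": 0,"dy": 9,"dz": -10,"yaw": 0,"gripper": 0.5},{"dx": 0,"dy": 12,"dz": -11,"yaw": 0,"gripper": 0.5},{"dx": 0,"dy": 13,"dz": -11,"yaw": 0,"gripper": 0.5}]}}

```text
clock: 31.52
tcp_pos: [0.58, -0.3289, 0.2176]
orientation: [3.139, -0.086, 0.003]
contact_force: [-0.2, -0.0, -0.0]
grip_width: 0.0428
gripper_force: 0.0
```

{"api": "send_rows", "payload": {"steps": [{"dx": 0,"dy": 0,"dz": 0,"yaw": 0,"gripper": 0.5},{"dx": 0,"dy": 0,"dz": 0,"yaw": 0,"gripper": 0.5},{"dx": 0,"dy": 0,"dz": 0,"yaw": 0,"gripper": 0.5},{"dx": 0,"dy": 0,"dz": 0,"yaw": 0,"gripper": 0.5}]}}

```text
clock: 32.02
tcp_pos: [0.581, -0.3253, 0.2157]
orientation: [-3.14, 0.079, 0.001]
contact_force: [0.4, -0.1, -0.2]
grip_width: 0.0428
gripper_force: 0.0
```

```bash
python3 - <<'E'
from m import *
to(.5874,-.1968,.0665,-93)
f=save('side','side9');blobs(f,'s')
cv2.imwrite('pics/p9.png',cv2.resize(cv2.cvtColor(f['color'],cv2.COLOR_RGB2BGR),(800,600),interpolation=cv2.INTER_CUBIC))
E
```

```text
t 32.02 tcp [ 0.581  -0.3253  0.2157] y-ang -92.89 zaxis [-0.  0. -1.] w 0.0428 F [ 0.4 -0.1 -0.2]
shift [  0.   -12.86  14.92] yaw 0.11 q [-0.2   0.69  0.97  1.66 -0.62  1.13 -0.68]
s px(512) [379. 113.] n 1646 ztop 0.086 zmed 0.052 rect c [ 606.6 -624.3] sz [252.7  78.8] a 18 col [121. 125. 124.]
    knob c [ 491.9 -656.1] sz [25.8 11.5] a 79 z 0.062
s px(512) [245. 126.] n 1638 ztop 0.086 zmed 0.051 rect c [ 831.5 -243.7] sz [222.6 100.6] a 61 col [90. 92. 96.]
    knob c [ 813.5 -267.2] sz [152.5   6.5] a 89 z 0.062
s px(512) [170. 158.] n 2375 ztop 0.086 zmed 0.052 rect c [830.5  45.2] sz [229.5 104.2] a 61 col [54. 56. 58.]
    knob c [809.5  19.3] sz [176.1  16.9] a 89 z 0.084
s px(512) [445. 145.] n 155 ztop 0.020 zmed 0.016 rect c [ 372.1 -633.3] sz [ 65.5 132.6] a 52 col [64. 40. 22.]
s px(512) [303. 165.] n 532 ztop 0.061 zmed 0.036 rect c [ 587.8 -193.6] sz [49.9 66.8] a 88 col [148.5 145.5 145. ]
    knob c [ 586.6 -193.3] sz [41.1 15.7] a 1 z 0.062
s px(512) [261. 177.] n 875 ztop 0.056 zmed 0.044 rect c [620.4 -70.5] sz [81.7 82.9] a 26 col [155. 151. 150.]
    knob c 
[... 564 characters left out ...]
6.  37.1] a 85 col [68. 86. 85.]
s px(512) [243. 252.] n 1047 ztop 0.060 zmed 0.038 rect c [465.5 144.1] sz [64.2 64.3] a 77 col [154. 149. 148.]
    knob c [465.4 143.4] sz [14.5 15.5] a 43 z 0.065
s px(512) [299. 252.] n 263 ztop 0.018 zmed 0.016 rect c [396.   62.1] sz [39.  39.5] a 48 col [ 42.  83. 151.]
s px(512) [141. 285.] n 911 ztop 0.032 zmed 0.030 rect c [534.3 321.6] sz [53.3 59.5] a 40 col [72. 79. 82.]
s px(512) [266. 291.] n 336 ztop 0.017 zmed 0.015 rect c [375.8 175.8] sz [36.  38.9] a 44 col [112.   56.  131.5]
s px(512) [209. 316.] n 1007 ztop 0.060 zmed 0.034 rect c [398.4 283.9] sz [49.6 48.5] a 59 col [146. 142. 140.]
    knob c [399.  283.1] sz [13.6 15.5] a 39 z 0.061
```

View pics/p9.png

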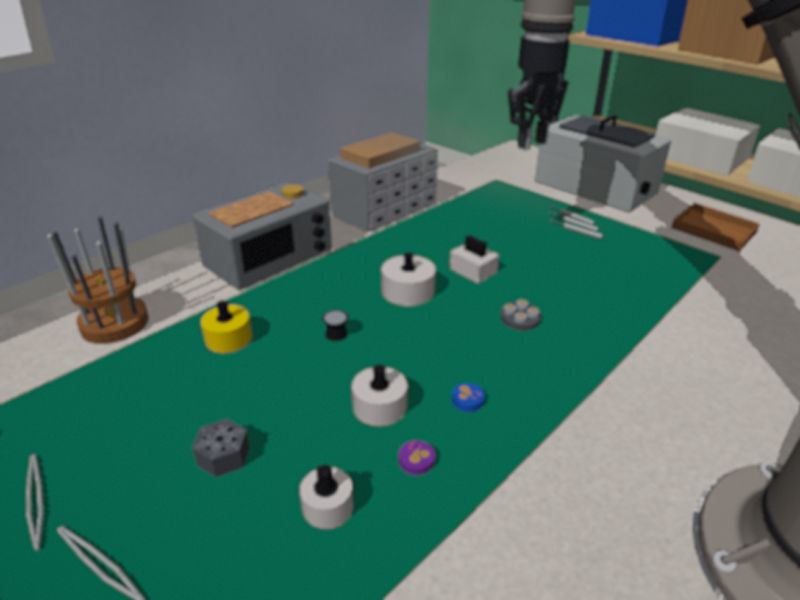

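All four covers sit flat over their movements at (326,495), (379,395), (408,280) and (474,260). The stand, block and look-alikes have not moved, so I hand in.

```bash
python3 -c "
from bench import workorder
print(workorder.hand_in())"
```

```text
the job is handed in; nothing more can be done
None
```

The job is handed in at about 32 s: all four covers sit flat over their own movements, the oblong one turned to match, and the oil stand, staking block and look-alikes were not moved; no verdict was returned.

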